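# Set up a beech offcut under a strap clamp for drilling

### The arm

A 7-joint arm with a two-finger parallel gripper is mounted at the origin on a cart in front of the work surface, level with it; the furniture and walls round the work are solid. World frame = base frame: x ahead of the robot, y to its left, z up, the work surface at z = 0. Lengths are in mm, angles in rad, forces in N, time in s.
With the tool pointing down it reaches from about 350 to 900 mm from the base axis. Payload 8.1 kg.
Tool frame: the origin (TCP) lies midway between the tips of the shut fingers; the grasp point (between the pads) lies 19 mm behind it; z points along the fingers, y is the line along which they close (so a half turn about z gives the same grasp; the last joint's range is limited). The gripper opens to 92 mm and grips with 3 to 60 N. Pads are 19 mm wide; open, the fingers measure 130 mm over their backs; the gripper's body (75 mm by 190 mm) begins 47 mm behind the grasp point.
Start: joints at [-1.247, 0.434, 0.025, 1.573, -0.012, 1.134, -0.075], TCP at [258.753, 568.936, 226.742] pointing down, gripper open.
Joint ranges: [-2.62, 2.62], [-0.44, 2.09], [-1.27, 1.32], [0.08, 2.57], [-1.32, 4.46], [0.12, 2], [-2.74, 2.74]. Speed limits (rad/s): [2.22, 2.22, 3.01, 3.01, 3.14, 3.14, 3.14].

### API

Orientations are given as a rotation vector (axis times angle).
In Python, from rig import env, capture, workorder gives the robot as it stands.
- The arm moves only by the tool drive_tool, never from a script. Its argument "rows" is a list of rows, each a list of 3 entries, a list of its own where there are three numbers: the turn, a rotation vector about the tool's x, y, z in degrees, then the shift along the tool's x, y, z in mm, then the opening in per cent of the stroke, from 0 (shut) to 100 (fully open). In form: [[[ax, ay, az], [dx, dy, dz], hand], ...]. A call has 1 to 10 rows; each row is the pose to reach, as a shift and turn from the pose commanded when the call began, along the tool's axes at that moment; what a row does not reach only later rows make up. A row lasts 1/8 s, in which the tool goes at most 62.5 mm and 10.7 degrees, less where a joint would pass 70% of its speed; a pose out of reach is approached as far as the arm can. A call with a gripper value outside its range is refused whole. The fingers move at their own pace and stop on an object; the grip force is fixed at half the most. Time passes only in rows, so rows that repeat a pose let the fingers close. It gives the time, the measured TCP pose, the force, the opening and the grip force at its end, in the units of the state.
- env.observe(): the state, without advancing time (a new reading comes with each control period).
- capture(name): name is "scene" or "top" or "wrist"; returns a dict with "pixels" (480x640x3 uint8, red, green, blue), "range_z" (480x640 float32, mm along the optical axis (not along the pixel's ray), 0 where there is no reading), "camera_matrix" (3x3 intrinsics, pixels), "R" (3x3) and "t" (3): a world point X has camera coordinates R X + t; the wrist camera has in their place "T_tool_cam" (4x4, takes a point from camera to tool coordinates, whose origin is the TCP and whose axes are the flange's). Camera axes: x right, y down, z forward; pixel columns grow to the right and rows downward; lengths in mm; the calibration is good to about 2 mm. A picture is of the moment at which its call begins: read the wrist's pose just before it.
- workorder.sign_off(): hands the job in; it is judged then, once.
The state is a dict: "clock": time; "joints": joint angles; "qvel": joint speeds; "effort": joint torques, N m; "eef_pos": TCP position; "tcp_rot": TCP orientation; "force": force on the tool from outside, world axes, zero at the start; "wrist_torque": the same for the moment, N m; "finger_gap": opening from 0.0 (shut) to 1.0 (fully open); "finger_force": force on a finger pad.
Only numpy, scipy, OpenCV 4.12 (cv2) and the standard library are available. Lean on these libraries where they do the work, as an engineer would, in place of code of your own. Each camera call takes 0.05 s, during which the arm holds its last target. There are 200 camera calls.

### The job

Set the beech offcut up for drilling on the grey drilling board: lay the plywood offcut flat in the nest between the four corner cleats as backing, lay the beech on it, centred and running the same way, and stand in the middle of the metal pad the steel block that is as tall as plywood and beech together. Then lower the slotted strap over the upright stud so that it bridges squarely from that block to the beech, centred on the stud and level, and drop the thick washer over the stud onto the strap; I will put the nut on later. Leave the other steel block and the things standing around where they are.

Things in the scene. Friction and masses are not known exactly. Their poses are not given: they have to be found in the camera images.
- drill_board: Fixed grey board 244x190x18 mm. Origin: axis of its upright 10 mm stud, at bench height; board x -112..132, y +-95. Stud top 66 mm above board, last 10 mm tapered; 17 mm nut 6.5 high at foot. Nest: 4 wooden L-shaped corner cleats 8 high, 10 thick, inside 80 (x) x 144 (y), centre x=+80, y=0; middle 100 mm of long sides open. Flush bright pad 64x70, centre x=-60, y=0. Lengths mm, own axes.
- backing_ply: Light plywood offcut lying flat, 66 (x) x 130 (y) x 18 mm, loose, 0.1 kg. Origin: centre of its underside.
- beech: Beech offcut lying flat, longer and narrower than the plywood, 44 (x) x 178 (y) x 22 mm, loose, 0.115 kg. Origin: centre of its underside.
- tall_block: Bright steel packing block 40 (x) x 46 (y) x 40 mm high with one hole in the middle of its top, loose, 0.55 kg. Origin: centre of its underside.
- low_block: Another bright steel block, lower and narrower: 30 (x) x 64 (y) x 24 mm high with two holes in its top. Origin: centre of its underside.
- strap: Dark steel clamp strap lying flat, 160 (x) x 40 (y) x 10 mm, with a through slot 70 mm long (along x) and 16 mm wide in its middle, loose, 0.32 kg. Both ends are alike. Origin: centre of its underside, in the middle of the slot.
- washer: Thick steel washer lying flat, 34 mm across, 8 mm thick, with a 16 mm bore, loose, 0.04 kg. Origin: centre of its underside.
- screw_jar: Bystander: glass jar of screws with a yellow lid, 70 mm across, 88 mm high, standing at the back. Origin: centre of its underside.
- wax_tin: Bystander: round cream tin with a green lid, 72 mm across, 43 mm high, standing at the back. Origin: centre of its underside.

How it is judged (in metres and radians):
On the way, in this order (a step that is already met when the one before it is completed fails the run):
1. the plywood lies flat in the nest (x of backing_ply in the frame of drill_board between 0.071 and 0.089 m and y of backing_ply in the frame of drill_board between -0.009 and 0.009 m and z of backing_ply in the frame of drill_board between 0.015 and 0.021 m and angle between the y axis of backing_ply and the y axis of drill_board, either way round below 0.15 rad), for 0.2 s.
2. the beech lies centred on the plywood (all of step 1 and x of beech in the frame of drill_board between 0.067 and 0.093 m and y of beech in the frame of drill_board between -0.015 and 0.015 m and z of beech in the frame of drill_board between 0.033 and 0.039 m and angle between the y axis of beech and the y axis of drill_board, either way round below 0.15 rad), for 0.2 s.
3. the strap, over the stud, bridges level from the tall block to the beech (all of step 2 and x of tall_block in the frame of drill_board between -0.075 and -0.045 m and y of tall_block in the frame of drill_board between -0.015 and 0.015 m and z of tall_block in the frame of drill_board between 0.015 and 0.021 m and angle between each of tall_block, strap's own z axis and vertical below 0.05 rad and x of strap in the frame of drill_board between -0.022 and 0.022 m and y of strap in the frame of drill_board between -0.012 and 0.012 m and z of strap in the frame of drill_board between 0.054 and 0.062 m and angle between the x axis of strap and the x axis of drill_board, either way round below 0.17 rad and contact force between strap and beech above 0.1 N and contact force between strap and tall_block above 0.1 N), for 0.2 s.
4. the washer lies on the strap, round the stud (x of strap in the frame of drill_board between -0.022 and 0.022 m and y of strap in the frame of drill_board between -0.012 and 0.012 m and z of strap in the frame of drill_board between 0.054 and 0.062 m and angle between strap's own z axis and vertical below 0.05 rad and angle between the x axis of strap and the x axis of drill_board, either way round below 0.17 rad and contact force between strap and beech above 0.1 N and contact force between strap and tall_block above 0.1 N and horizontal distance between washer and drill_board below 0.006 m and z of washer in the frame of drill_board between 0.064 and 0.072 m and angle between washer's own z axis and vertical below 0.1 rad), for 0.2 s.
At the end, for the whole second after the job is handed in: Plywood flat in the nest (9 mm); beech flat on it, centred to 13 mm across, 15 along, in line to 0.15 rad; tall block upright, 15 mm from the pad middle each way; strap level (0.05 rad), square (0.17), round the stud (22 mm along, 12 across), bearing on beech and block; washer on it; all at rest (all of step 2 and all of step 4 and x of tall_block in the frame of drill_board between -0.075 and -0.045 m and y of tall_block in the frame of drill_board between -0.015 and 0.015 m and z of tall_block in the frame of drill_board between 0.015 and 0.021 m and angle between tall_block's own z axis and vertical below 0.05 rad and linear speed of each of backing_ply, beech, tall_block, strap, washer below 0.02 m/s); the robot touches nothing.
It fails at once if the low block is moved more than 30 mm (distance of low_block from where it was at the start of the episode above 0.03 m).
It fails at once if the screw jar or the wax tin is moved more than 30 mm (distance of any of screw_jar, wax_tin from where it was at the start of the episode above 0.03 m).
It also fails if it takes over 120 s, if anything falls off the work surface, if the arm or the gripper's body presses on something with over 40 N, if the wrist force passes 120 N, or if a joint passes its speed limit or range.

## Working session

There is one attempt and no reset: what is moved stays moved. The work goes in short steps, Python scripts to look and compute and a tool call to move; the robot and the scene stay as the last step left them, time stands still between calls to the robot, and variables do not carry over. Pictures are saved under pics/ and viewed, at most 14 in all, crops included, and the job is handed in when it is done.

Besides the shell and the picture viewer there is one more tool, called as name([rows], argument=value, ...), one row to a line, values as JSON. drive_tool: Moves the arm, as the interface text tells. Its arguments: {"type":"object","properties":{"rows":{"type":"array"}},"required":["rows"]}

```bash
ls; mkdir -p pics
cat > h.py <<'E'
import numpy as np, cv2
from rig import env, capture, workorder
from scipy.spatial.transform import Rotation as Ro
def snap(n,f):
    s=env.observe(); c=capture(n); cv2.imwrite('pics/'+f+'.png',c['pixels'][...,::-1])
    if n=='wrist':
        T=np.eye(4);T[:3,:3]=Ro.from_rotvec(s['tcp_rot']).as_matrix();T[:3,3]=s['eef_pos']
        W=T@np.array(c['T_tool_cam'])
    else:
        W=np.eye(4);W[:3,:3]=np.array(c['R']).T;W[:3,3]=-np.array(c['R']).T@np.array(c['t'])
    np.savez('pics/'+f+'.npz',W=W,K=c['camera_matrix'],d=c['range_z'],p=c['pixels'])
def cloud(f):
    z=np.load('pics/'+f+'.npz');d=z['d'];v,u=np.mgrid[:480,:640]
    r=np.linalg.inv(z['K'])@np.stack([u.ravel(),v.ravel(),np.ones(u.size)])
    P=(z['W'][:3,:3]@(r*d.ravel())).T+z['W'][:3,3]
    P[d.ravel()<=0]=np.nan
    return P.reshape(480,640,3),z['p']
def onplane(f,uv,h):
    z=np.load('pics/'+f+'.npz');uv=np.atleast_2d(uv)
    r=(z['W'][:3,:3]@np.linalg.inv(z['K'])@np.c_[uv,np.ones(len(uv))].T).T;o=z['W'][:3,3]
    return o+r*((h-o[2])/r[:,2])[:,None]
E
python3 - <<'E'
from h import *
s=env.observe();print(s)
print(Ro.from_rotvec(s['tcp_rot']).as_matrix())
snap('top','top0');snap('scene','sc0')
print(np.load('pics/top0.npz')['W'],np.load('pics/top0.npz')['K'])
E
```

```text
pics
{'clock': 0.0, 'joints': array([-1.24658253,  0.43523761,  0.02492871,  1.57411737, -0.01158996,
        1.13399632, -0.07510983]), 'qvel': array([ 7.64757343e-04, -1.79279795e-05,  9.30542991e-04,  2.02535890e-04,
       -5.70865442e-04, -7.92857714e-04,  1.84721944e-03]), 'effort': array([-9.25662462e-04, -6.67833567e+01,  9.84437875e-01, -3.14466190e+01,
       -6.06315164e-02,  4.25625255e-02,  1.19020106e-04]), 'eef_pos': array([258.54822088, 568.43770381, 225.92753809]), 'tcp_rot': array([-6.65370609e-01, -3.07011087e+00,  2.51426747e-03]), 'force': array([ 0.19810179, -0.34781367, -0.00792715]), 'wrist_torque': array([ 0.05868125,  0.03390672, -0.0095999 ]), 'finger_force': 0.0, 'finger_gap': 1.00069254205501}
[[-9.10274734e-01  4.14004366e-01 -5.41152287e-04]
 [ 4.14004697e-01  9.10273475e-01 -1.52061767e-03]
 [-1.36945781e-04 -1.60821943e-03 -9.99998697e-01]]
[[ 8.84563127e-03 -9.94717055e-01  1.02272848e-01  4.67718428e+02]
 [-9.99927688e-01 -9.63223320e-03 -7.19990719e-03 -5.20761726e+00]
 [ 8.14698640e-03 -1.02201765e-01 -9.94730328e-01  1.23543427e+03]
 [ 0.00000000e+00  0.00000000e+00  0.00000000e+00  1.00000000e+00]] [[439.99521374   0.         330.37583204]
 [  0.         439.99521374 234.15305252]
 [  0.           0.           1.        ]]
```

View pics/top0.png

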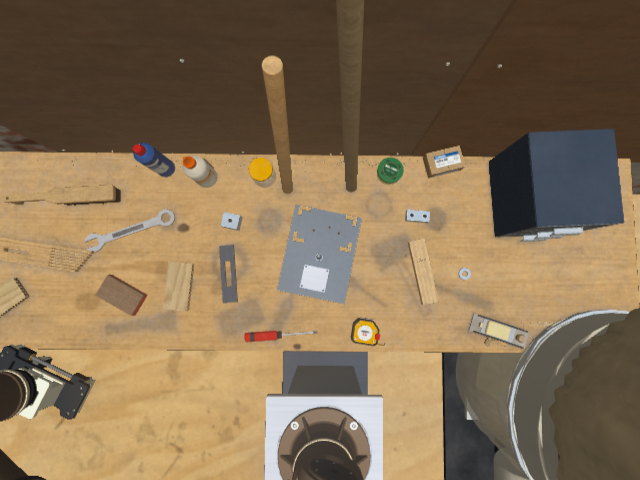

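View pics/sc0.png

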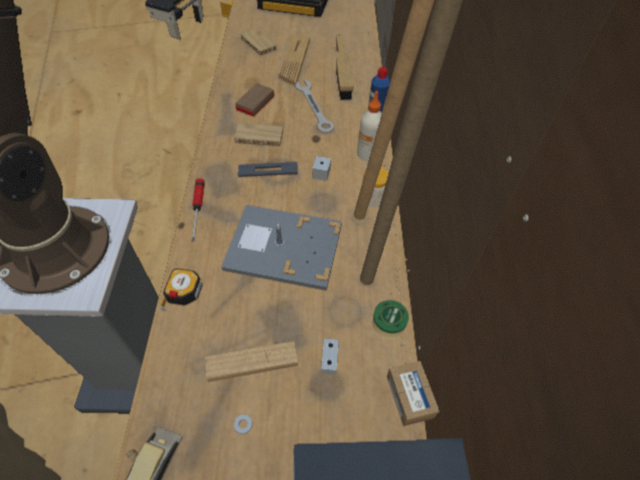

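The top view shows the board at about (320,255), with its nest at the far side. Plywood is at (179,286), beech (423,271), strap (229,273), tall block (231,221), low block (418,216) and washer (464,273). The two poles have their feet at (287,190) and (351,190). I'll segment these by height and colour.

Run:
```python
from h import *
P,p=cloud('top0')
Z=P[...,2]
m=((Z>5)&(Z<120)&(P[...,0]>150)&(P[...,0]<800)).astype(np.uint8)
n,l,st,c=cv2.connectedComponentsWithStats(m,connectivity=4)
for i in range(1,n):
    if st[i,4]<25: continue
    k=l==i; q=P[k]; h=np.median(q[:,2])
    top=q[abs(q[:,2]-h)<6][:,:2].astype(np.float32)
    r=cv2.minAreaRect(top)
    print(np.round(c[i]),st[i,4],'h',round(h,1),'rect c',np.round(r[0]),np.round(r[1]),round(r[2],1))
b=Z[330:340,150:160];print('bench z',np.nanmedian(b),np.nanstd(b))
im=cv2.imread('pics/top0.png')
cv2.imwrite('pics/c1.png',cv2.resize(im[185:315,205:375],None,fx=4.5,fy=4.5,interpolation=cv2.INTER_CUBIC))
```

```text
[163. 166.] 351 h 67.7 rect c [770. 445.] [22. 51.] 55.4
[506. 204.] 1612 h 65.0 rect c [ 679. -480.] [230.  83.] 26.3
[262. 172.] 610 h 86.2 rect c [758. 174.] [61. 62.] 89.9
[207. 177.] 352 h 68.9 rect c [745. 322.] [24. 62.] 60.3
[390. 171.] 546 h 41.8 rect c [ 768. -179.] [63. 71.] 0.9
[443. 167.] 537 h 45.1 rect c [ 780. -334.] [ 40. 103.] 0.7
[351. 185.] 137 h 68.5 rect c [724. -66.] [30. 11.] 78.6
[287. 187.] 124 h 69.4 rect c [716. 103.] [11. 28.] 16.7
[ 69. 196.] 1632 h 52.0 rect c [689. 727.] [ 45. 302.] 4.1
[319. 254.] 6007 h 17.3 rect c [539.  16.] [190. 244.] 78.9
[ 65. 248.] 2468 h 16.4 rect c [553. 659.] [126. 483.] 9.6
[418. 216.] 275 h 23.2 rect c [ 647. -257.] [64. 30.] 85.7
[231. 221.] 292 h 38.5 rect c [626. 262.] [48. 40.] 78.2
[423. 272.] 1105 h 20.8 rect c [ 492. -271.] [178.  46.] 12.3
[228. 274.] 673 h 8.9 rect c [481. 267.] [159.  47.] 5.6
[178. 286.] 1209 h 16.7 rect c [445. 405.] [ 69. 130.] 85.3
[464. 273.] 70 h 7.8 rect c [ 487. -388.] [31. 31.] 0.5
[121. 295.] 1140 h 26.1 rect c [421. 558.] [117.  65.] 61.8
[ 11. 295.] 656 h 16.1 rect c [414. 869.] [68. 90.] 36.7
[548. 352.] 2827 h 58.1 rect c [ 296. -613.] [ 70. 357.] 40.7
[500. 332.] 963 h 27.6 rect c [ 330. -482.] [123.  50.] 72.1
[365. 332.] 677 h 37.9 rect c [ 329. -109.] [71. 67.] 82.8
[269. 336.] 414 h 18.5 rect c [316. 120.] [ 25. 196.] 4.4
bench z -1.111890639062949 2.2997980243011877
```

View pics/c1.png

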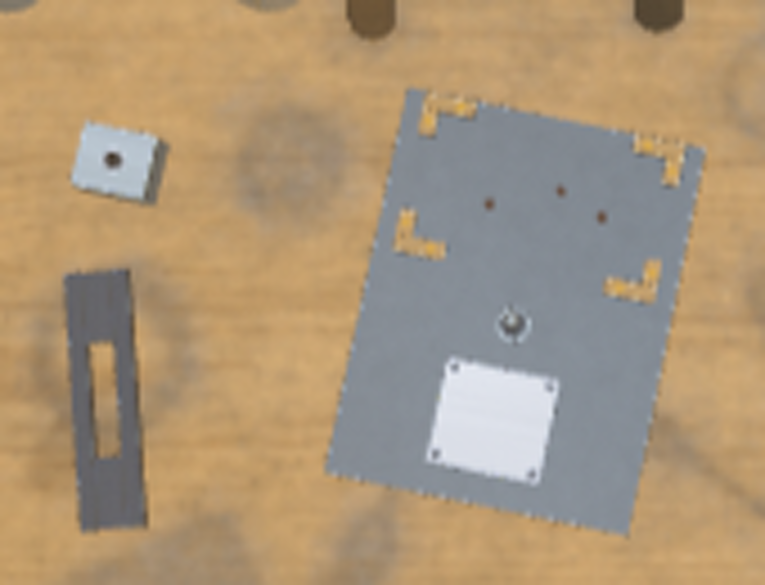

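The crop shows the stud at about (512,325) and the pad at (493,421), with the nest's cleats at the top; board x points up and slightly right, at a yaw of about -11°. Next I'll check the pole geometry and add a move helper.

```bash
cat >> h.py <<'E'
def rel(x,y,z,yaw):
    """shift/turn from present pose to TCP x,y,z tool down, tool y at yaw deg"""
    s=env.observe();R=Ro.from_rotvec(s['tcp_rot']).as_matrix();a=np.radians(yaw)
    ty=np.array([np.cos(a),np.sin(a),0]);tz=np.array([0,0,-1.]);T=np.c_[np.cross(ty,tz),ty,tz]
    rv=np.degrees(Ro.from_matrix(R.T@T).as_rotvec())
    print('clk',round(s['clock'],2),'pos',np.round(s['eef_pos'],1),'tooly',round(np.degrees(np.arctan2(R[1,1],R[0,1])),1),'gap',round(s['finger_gap'],3),
     'TURN',np.round(rv,1),'SHIFT',np.round(R.T@(np.array([x,y,z])-s['eef_pos']),1), 'j',np.round(s['joints'],2))
E
python3 - <<'E'
from h import *
P,p=cloud('top0')
for v in (20,60,80,100,120,140,160,180,188):
    for a,b in((262,295),(338,364)):
        k=P[v,a:b]; k=k[(k[:,2]>60)]
        if len(k): print(v,a,len(k),np.round(np.median(k,0)))
rel(445,405,180,85.3)
E
```

```text
20 262 33 [843.  69. 629.]
20 338 26 [768. -30. 751.]
60 262 33 [783.  72. 627.]
60 338 26 [763. -34. 667.]
80 262 33 [763.  74. 605.]
80 338 26 [759. -37. 616.]
100 262 33 [760.  80. 539.]
100 338 26 [756. -40. 551.]
120 262 33 [842.  88. 225.]
120 338 26 [752. -44. 473.]
140 262 33 [843.  98.  73.]
140 338 26 [747. -49. 374.]
160 262 19 [732.  99. 273.]
160 338 14 [735. -56. 269.]
180 262 19 [721. 111. 122.]
180 338 12 [724. -64. 116.]
188 262 6 [711. 105.  72.]
clk 0.1 pos [258.6 568.5 226. ] tooly 65.5 gap 0.996 TURN [ -0.1  -0.  -19.8] SHIFT [-237.4  -71.6   46.1] j [-1.25  0.44  0.02  1.57 -0.01  1.13 -0.08]
```

drive_tool([
  [[0,0,-10],[-60,-18,0],100],
  [[0,0,-19.8],[-120,-36,10],100],
  [[0,0,-19.8],[-180,-54,20],100],
  [[0,0,-19.8],[-237,-72,30],100],
  [[0,0,-19.8],[-237,-72,46],100],
  [[0,0,-19.8],[-237,-72,46],100],
  [[0,0,-19.8],[-237,-72,46],100],
])

```text
clock: 0.98
eef_pos: [443.3, 406.8, 181.0]
tcp_rot: [-0.124, -3.139, -0.001]
force: [0.0, -0.5, -0.0]
finger_gap: 1.0
finger_force: 0.0
```

```bash
cat >> h.py <<'E'
def rects(f,zlo,zhi,mn=300):
    P,p=cloud(f);Z=P[...,2]
    n,l,st,c=cv2.connectedComponentsWithStats(((Z>zlo)&(Z<zhi)).astype(np.uint8),connectivity=4)
    for i in range(1,n):
        if st[i,4]<mn: continue
        q=P[l==i]; r=cv2.minAreaRect(q[:,:2].astype(np.float32))
        print(np.round(c[i]),st[i,4],'h',round(np.median(q[:,2]),1),'c',np.round(r[0],1),np.round(r[1],1),round(r[2],1),'box',st[i,:4])
E
python3 - <<'E'
from h import *
snap('wrist','w1');rects('w1',10,30)
rel(445,405,5,85.3)
E
```

```text
[ 48. 101.] 3038 h 21.8 c [312.4 172.8] [25.6 93.7] 4.1 box [  0  79 100  45]
[481. 188.] 9416 h 27.4 c [420.1 559.2] [117.4  64.1] 61.3 box [407 130 151 116]
[318. 224.] 9169 h 17.6 c [445.9 406.1] [ 66.  130.7] 85.9 box [282 159  72 134]
[ 22. 252.] 1171 h 17.7 c [447.3 112.4] [41.6 28.8] 78.0 box [  0 236  46  33]
[617. 255.] 899 h 17.6 c [495.1 696. ] [25.4 52.2] 1.7 box [584 242  56  27]
clk 1.02 pos [443.5 406.9 181.2] tooly 85.5 gap 0.998 TURN [ 0.1 -0.   0.2] SHIFT [ -1.7  -2.  176.2] j [-0.83  0.44  0.    1.69 -0.    1.01  0.66]
```

View pics/w1.png

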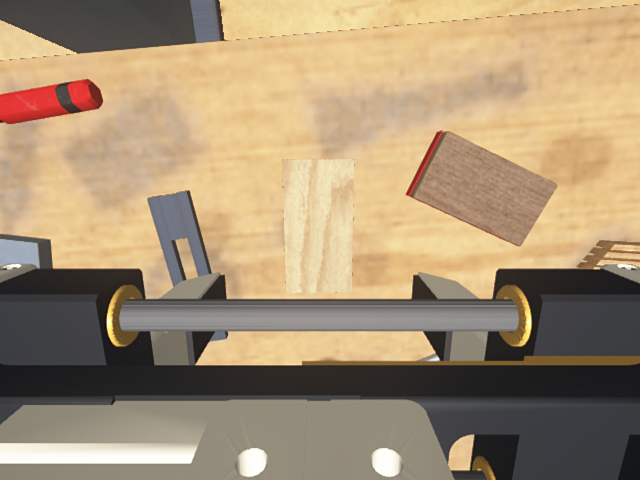

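The plywood at (318,224) lies midway between the fingers: centre (446,406), yaw 85.9°. I'll grip it there.

drive_tool([
  [[0,0,0],[-2.5,-1,60],100],
  [[0,0,0],[-2.5,-1,120],100],
  [[0,0,0],[-2.5,-1,160],100],
  [[0,0,0],[-2.5,-1,177.5],100],
  [[0,0,0],[-2.5,-1,177.5],100],
  [[0,0,0],[-2.5,-1,177.5],60],
  [[0,0,0],[-2.5,-1,177.5],60],
  [[0,0,0],[-2.5,-1,177.5],60],
  [[0,0,0],[-2.5,-1,177.5],60],
  [[0,0,0],[-2.5,-1,177.5],60],
])

```text
clock: 2.28
eef_pos: [447.5, 404.6, 4.2]
tcp_rot: [0.128, 3.138, 0.002]
force: [-1.4, -1.0, 6.4]
finger_gap: 0.72
finger_force: 30.0
```

Run:
```python
from h import *
rel(530,60,160,-11)
```

```text
clk 2.27 pos [447.5 404.6   4.2] tooly 85.3 gap 0.72 TURN [ 0.1 -0.  96.3] SHIFT [-110.3 -336.5 -156.1] j [-0.82  0.66 -0.    1.83  0.    0.65  0.66]
```

Run:
```python
from h import *
rel(607.5,1,150,-11.1)
```

```text
clk 2.27 pos [447.5 404.6   4.2] tooly 85.3 gap 0.72 TURN [ 0.1 -0.  96.4] SHIFT [-192.4 -389.1 -146.1] j [-0.82  0.66 -0.    1.83  0.    0.65  0.66]
```

drive_tool([
  [[0,0,0],[0,0,-60],60],
  [[0,0,8],[-5,-10,-120],60],
  [[0,0,18],[-25,-50,-146],60],
  [[0,0,28],[-50,-100,-146],60],
  [[0,0,38],[-75,-155,-146],60],
  [[0,0,48],[-105,-210,-146],60],
  [[0,0,58],[-130,-265,-146],60],
  [[0,0,68],[-160,-320,-146],60],
  [[0,0,78],[-180,-360,-146],60],
  [[0,0,88],[-192,-389,-146],60],
])

```text
clock: 3.52
eef_pos: [607.2, -2.0, 149.4]
tcp_rot: [2.281, 2.16, -0.0]
force: [-1.6, 0.9, -1.0]
finger_gap: 0.717
finger_force: 30.0
```

drive_tool([
  [[0,0,8],[0,0,0],60],
  [[0,0,8],[0,0,0],60],
  [[0,0,8],[0,0,0],60],
])

```text
clock: 3.9
eef_pos: [606.6, 1.5, 149.1]
tcp_rot: [-2.414, -2.01, 0.0]
force: [-0.2, -0.6, -1.5]
finger_gap: 0.717
finger_force: 30.0
```

Run:
```python
from h import *
snap('wrist','w2');snap('top','t2')
rel(607.5,1,25,-11.1)
P,p=cloud('w2')
Z=P[...,2]
# held ply: underside near z~150
rects('w2',12,24,1000);rects('w2',145,180,300)
```

```text
clk 4.0 pos [606.7   1.5 149.2] tooly -10.5 gap 0.717 TURN [-0.  -0.   0.6] SHIFT [ -0.4   0.9 124.2] j [-0.43  0.51  0.49  1.74 -0.28  0.96 -0.01]
[598. 159.] 2662 h 18.0 c [844.2   8.2] [  4.4 200. ] 0.2 box [590  43  17 245]
[187. 182.] 27166 h 17.8 c [542.2  33.5] [157.6 244.4] 78.8 box [ 81 112 305 186]
[577.  25.] 4213 h 163.0 c [723.5  96.7] [ 9.5 29.2] 33.3 box [531   0 109  55]
[318. 228.] 24462 h 162.6 c [613.9  36.2] [ 65.6 100.3] 79.5 box [194 150 250 149]
[318. 345.] 4179 h 162.6 c [603.4 -19.1] [16.8 66.2] 79.4 box [248 331 142  30]
```

View pics/w2.png

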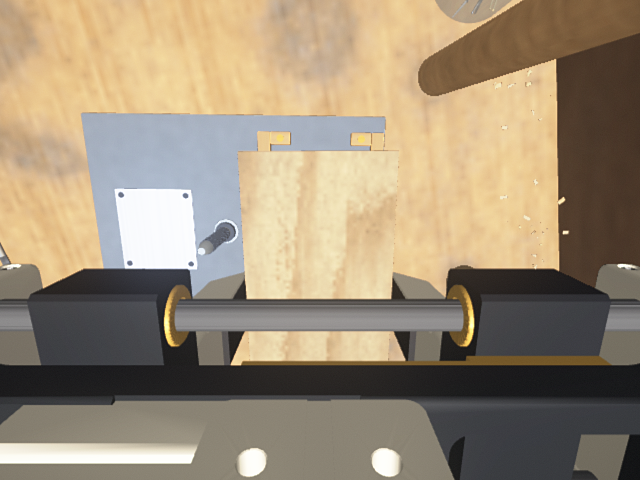

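The held plywood spans rows 151–330 and sits over the nest, with the cleats visible at (273,140) and (370,141) and the stud at (226,231) clear of it. I'll lower it now.

drive_tool([
  [[0,0,0.6],[0,1,50],60],
  [[0,0,0.6],[0,1,90],60],
  [[0,0,0.6],[0,1,112],60],
  [[0,0,0.6],[0,1,123],60],
  [[0,0,0.6],[0,1,126],60],
  [[0,0,0.6],[0,1,126],60],
  [[0,0,0.6],[0,1,126],85],
  [[0,0,0.6],[0,1,126],85],
  [[0,0,0.6],[0,1,126],85],
  [[0,0,0.6],[0,1,60],85],
])

```text
clock: 5.25
eef_pos: [604.6, 1.0, 82.6]
tcp_rot: [-2.425, -1.99, 0.011]
force: [2.0, -0.4, 0.7]
finger_gap: 0.849
finger_force: 0.0
```

Run:
```python
from h import *
rel(492,-271,170,-77.7)
```

```text
clk 5.25 pos [604.6   1.   82.6] tooly -11.2 gap 0.849 TURN [-0.3  0.4 66.5] SHIFT [-288.9  -58.2  -86.2] j [-0.4   0.59  0.46  1.8  -0.34  0.84  0.02]
```

drive_tool([
  [[0,0,0],[0,0,-60],85],
  [[0,0,0],[-20,-10,-100],85],
  [[0,0,0],[-60,-40,-120],85],
  [[0,0,0],[-90,-55,-120],100],
  [[0,0,0],[-90,-55,-120],100],
  [[0,0,0],[-90,-55,-120],100],
])

```text
clock: 6.0
eef_pos: [536.7, -76.3, 205.8]
tcp_rot: [-2.428, -1.993, -0.001]
force: [0.5, 1.0, 0.6]
finger_gap: 0.998
finger_force: 0.0
```

Run:
```python
from h import *
snap('wrist','w3')
rects('w3',12,23.5,1000);rects('w3',31,40,1000)
rel(492,-271,170,-77.7)
im=cv2.imread('pics/w3.png')
```

```text
[40. 50.] 2221 h 18.4 c [317.3 102. ] [ 23.9 140.4] 0.5 box [  3   0  87 159]
[626.  74.] 1598 h 18.0 c [843.8   1.9] [  4.6 132.9] 0.3 box [619   0  16 151]
[275. 118.] 38997 h 17.7 c [539.3  17.5] [189.6 244.2] 78.8 box [165  17 271 208]
[379. 121.] 10959 h 35.5 c [609.6   3.7] [130.1  66.5] 79.0 box [342  47  79 151]
clk 6.05 pos [536.8 -76.  205.6] tooly -11.2 gap 0.995 TURN [-0.  -0.  66.5] SHIFT [-200.    -6.1   35.5] j [-0.38  0.34  0.56  1.84 -0.21  1.02  0.07]
```

View pics/w3.png

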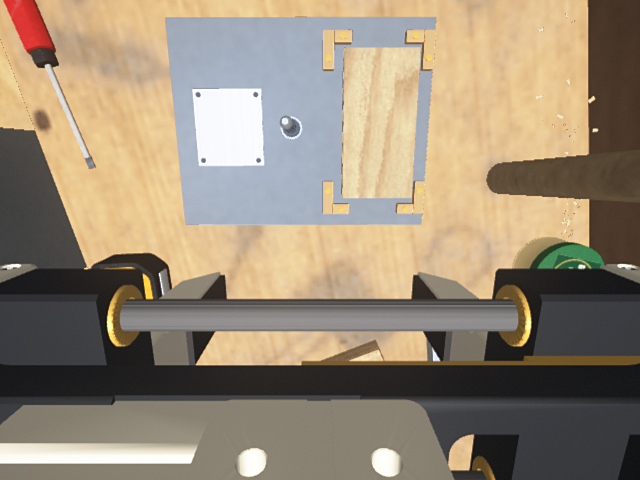

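The plywood lies in the nest, at rows 47–198 and columns 342–420 between the cleats. That puts the board centre at (539.3,17.5), yaw -11.2°, so the stud is near (529.5,19.4). Next is the beech.

drive_tool([
  [[0,0,10],[-50,0,0],100],
  [[0,0,20],[-90,-2,0],100],
  [[0,0,30],[-130,-4,10],100],
  [[0,0,40],[-170,-5,20],100],
  [[0,0,50],[-200,-6,35],100],
  [[0,0,60],[-200,-6,35],100],
  [[0,0,66.5],[-200,-6,35],100],
  [[0,0,66.5],[-200,-6,35],100],
  [[0,0,66.5],[-200,-6,35],100],
])

```text
clock: 7.18
eef_pos: [491.9, -271.4, 170.5]
tcp_rot: [3.123, 0.341, -0.001]
force: [0.5, -0.3, -0.7]
finger_gap: 1.004
finger_force: 0.0
```

Run:
```python
from h import *
snap('wrist','w4')
rects('w4',10,32,1000)
z=onplane('w3',[[290.5,127]],24.5);print('nut',z)
rel(492,-271,4,-77.7)
```

```text
[ 66. 137.] 24239 h 17.6 c [530.5 -26.7] [102.5 243.6] 78.9 box [  0   0 153 269]
[600.  88.] 3438 h 21.3 c [ 644.9 -481.4] [157.5  65.4] 30.8 box [561   0  79 187]
[341.  43.] 3591 h 23.6 c [ 647.1 -256.2] [64.  30.4] 85.6 box [299  10  86  67]
[317. 211.] 8279 h 21.7 c [ 502.6 -267.7] [156.8  44.1] 12.1 box [292 128  52 171]
nut [[529.45594054  19.33027192  24.5       ]]
clk 7.22 pos [ 491.8 -271.5  170.6] tooly -77.6 gap 1.003 TURN [-0.   0.   0.1] SHIFT [  0.4  -0.4 166.6] j [-0.19  0.49  0.86  1.85 -0.44  1.   -0.5 ]
```

drive_tool([
  [[0,0,0],[0.7,-1.4,60],100],
  [[0,0,0],[0.7,-1.4,120],100],
  [[0,0,0],[0.7,-1.4,152],100],
  [[0,0,0],[0.7,-1.4,166],100],
  [[0,0,0],[0.7,-1.4,166],80],
  [[0,0,0],[0.7,-1.4,166],38],
  [[0,0,0],[0.7,-1.4,166],38],
  [[0,0,0],[0.7,-1.4,166],38],
  [[0,0,0],[0.7,-1.4,166],38],
  [[0,0,0],[0.7,-1.4,166],38],
])

```text
clock: 8.48
eef_pos: [492.0, -270.4, 5.0]
tcp_rot: [-3.124, -0.335, -0.001]
force: [-1.0, 1.3, 4.7]
finger_gap: 0.477
finger_force: 30.0
```

Run:
```python
from h import *
rel(608,4,150,-11.2)
```

```text
clk 8.47 pos [ 492.  -270.4    5. ] tooly -77.8 gap 0.477 TURN [  0.   -0.  -66.6] SHIFT [ 171.6 -243.5 -144.9] j [-0.04  0.7   0.66  1.98 -0.67  0.69 -0.32]
```

drive_tool([
  [[0,0,0],[0,0,-60],38],
  [[0,0,-8],[10,-10,-115],38],
  [[0,0,-18],[40,-50,-145],38],
  [[0,0,-28],[70,-100,-145],38],
  [[0,0,-38],[105,-150,-145],38],
  [[0,0,-48],[140,-200,-145],38],
  [[0,0,-58],[171.6,-243.5,-145],38],
  [[0,0,-66.6],[171.6,-243.5,-145],38],
  [[0,0,-66.6],[171.6,-243.5,-145],38],
  [[0,0,-66.6],[171.6,-243.5,-145],38],
])

```text
clock: 9.72
eef_pos: [607.4, 2.7, 149.6]
tcp_rot: [2.432, 1.989, -0.001]
force: [0.1, -0.0, -2.1]
finger_gap: 0.482
finger_force: 30.0
```

Run:
```python
from h import *
snap('wrist','w5')
rects('w5',146,180,300)
rel(608,4,42,-11.2)
```

```text
[571.  24.] 3992 h 163.5 c [723.7  96. ] [ 9.2 28.7] 34.3 box [526   0 114  54]
[319. 200.] 23303 h 166.3 c [617.6  48.3] [84.9 77. ] 78.5 box [231  94 176 205]
[318. 345.] 2848 h 166.4 c [604.2 -15.9] [16.7 43.9] 78.0 box [271 331  96  30]
[571. 349.] 636 h 150.7 c [729.7 -52.7] [21.2  6.4] 52.1 box [556 331  30  34]
clk 9.78 pos [607.5   2.7 149.7] tooly -11.4 gap 0.479 TURN [-0.   0.  -0.2] SHIFT [  1.4   0.3 107.7] j [-0.44  0.51  0.51  1.74 -0.29  0.97 -0.02]
```

drive_tool([
  [[0,0,0],[1,0.5,50],38],
  [[0,0,0],[1,0.5,85],38],
  [[0,0,0],[1,0.5,100],38],
  [[0,0,0],[1,0.5,107],38],
  [[0,0,0],[1,0.5,108],38],
  [[0,0,0],[1,0.5,108],38],
  [[0,0,0],[1,0.5,108],60],
  [[0,0,0],[1,0.5,108],60],
  [[0,0,0],[1,0.5,108],60],
  [[0,0,0],[1,0.5,70],60],
])

```text
clock: 11.02
eef_pos: [606.5, 5.0, 77.9]
tcp_rot: [-2.424, -1.993, 0.007]
force: [0.2, 0.6, 0.7]
finger_gap: 0.6
finger_force: 0.0
```

Run:
```python
from h import *
rel(626,262,170,78.2)
```

```text
clk 11.03 pos [606.5   5.   77.9] tooly -11.1 gap 0.6 TURN [ -0.3  -0.2 -89.3] SHIFT [255.8 -31.  -92.3] j [-0.41  0.6   0.47  1.8  -0.35  0.83  0.03]
```

drive_tool([
  [[0,0,0],[0,0,-60],70],
  [[0,0,-9],[20,-2,-92],100],
  [[0,0,-19],[60,-5,-92],100],
  [[0,0,-29],[100,-10,-92],100],
  [[0,0,-39],[140,-15,-92],100],
  [[0,0,-49],[180,-20,-92],100],
  [[0,0,-59],[220,-25,-92],100],
  [[0,0,-69],[256,-31,-92],100],
  [[0,0,-79],[256,-31,-92],100],
  [[0,0,-89],[256,-31,-92],100],
])

```text
clock: 12.28
eef_pos: [627.5, 262.5, 171.5]
tcp_rot: [-0.322, -3.125, 0.0]
force: [-1.1, -0.4, -1.1]
finger_gap: 0.997
finger_force: 0.0
```

drive_tool([
  [[0,0,0],[0,0,0],100],
  [[0,0,0],[0,0,0],100],
])

```text
clock: 12.52
eef_pos: [627.7, 261.8, 171.7]
tcp_rot: [-0.339, -3.123, -0.0]
force: [0.5, -0.0, -0.1]
finger_gap: 1.003
finger_force: 0.0
```

Run:
```python
from h import *
snap('wrist','w6')
rects('w6',32,55,300)
rel(626,262,6,78.2)
```

```text
[320. 230.] 2439 h 39.7 c [626.2 263.2] [46.  40.3] 78.7 box [293 207  54  47]
[ 62. 247.] 2307 h 36.4 c [590.7  40.6] [121.6  26.6] 69.7 box [  0 235 135  34]
[263. 356.] 683 h 43.1 c [733.9 183.6] [56.6 18.9] 74.1 box [233 345  60  20]
clk 12.57 pos [627.6 261.8 171.7] tooly 77.6 gap 1.001 TURN [-0.  -0.  -0.6] SHIFT [  1.6  -0.2 165.7] j [-0.54  0.57  0.1   1.5  -0.06  1.08  0.93]
```

drive_tool([
  [[0,0,-1],[1.7,1,60],100],
  [[0,0,-1],[1.7,1,120],100],
  [[0,0,-1],[1.7,1,152],100],
  [[0,0,-1],[1.7,1,165],100],
  [[0,0,-1],[1.7,1,165],80],
  [[0,0,-1],[1.7,1,165],40],
  [[0,0,-1],[1.7,1,165],40],
  [[0,0,-1],[1.7,1,165],40],
  [[0,0,-1],[1.7,1,165],40],
  [[0,0,-1],[1.7,1,165],40],
])

```text
clock: 13.82
eef_pos: [626.4, 263.4, 7.1]
tcp_rot: [0.305, 3.126, 0.0]
force: [-1.0, -0.1, 4.1]
finger_gap: 0.496
finger_force: 30.0
```

Run:
```python
from h import *
rel(470.5,31,150,78.8)
```

```text
clk 13.82 pos [626.4 263.4   7.1] tooly 78.8 gap 0.496 TURN [0. 0. 0.] SHIFT [ 107.9 -258.1 -143. ] j [-0.52  0.74  0.07  1.63 -0.07  0.77  0.96]
```

drive_tool([
  [[0,0,0],[0,0,-60],40],
  [[0,0,0],[5,-12,-115],40],
  [[0,0,0],[25,-60,-143],40],
  [[0,0,0],[46,-110,-143],40],
  [[0,0,0],[67,-160,-143],40],
  [[0,0,0],[88,-210,-143],40],
  [[0,0,0],[108,-258,-143],40],
  [[0,0,0],[108,-258,-143],40],
  [[0,0,0],[108,-258,-143],40],
])

```text
clock: 14.95
eef_pos: [470.3, 31.3, 149.6]
tcp_rot: [-0.306, -3.127, -0.001]
force: [-0.8, 1.3, -5.7]
finger_gap: 0.497
finger_force: 30.0
```

Run:
```python
from h import *
snap('top','t7');rects('t7',54,62,60)
rel(470.5,31,26,78.8)
```

```text
[324. 227.] 959 h 57.3 c [609.4   3.6] [177.2  44.4] 78.8 box [291 212  67  30]
clk 15.0 pos [470.7  31.8 149.6] tooly 78.9 gap 0.498 TURN [0.  0.  0.1] SHIFT [  0.   -0.9 123.6] j [-0.27  0.28  0.11  2.04 -0.04  0.83  1.24]
```

Beech is at (609.4,3.6), yaw 78.8°, top 57: well placed. Lowering the block.

drive_tool([
  [[0,0,0],[0,-0.5,50],40],
  [[0,0,0],[0,-0.5,95],40],
  [[0,0,0],[0,-0.5,115],40],
  [[0,0,0],[0,-0.5,123],40],
  [[0,0,0],[0,-0.5,124.5],40],
  [[0,0,0],[0,-0.5,124.5],40],
  [[0,0,0],[0,-0.5,124.5],70],
  [[0,0,0],[0,-0.5,124.5],70],
  [[0,0,0],[0,-0.5,124.5],70],
  [[0,0,0],[0,-0.5,80],70],
])

```text
clock: 16.25
eef_pos: [468.3, 30.3, 68.3]
tcp_rot: [-0.305, -3.122, 0.002]
force: [1.1, 0.6, 0.7]
finger_gap: 0.695
finger_force: 0.0
```

Run:
```python
from h import *
rel(481,267,150,95.6)
```

```text
clk 16.25 pos [468.3  30.3  68.3] tooly 78.8 gap 0.695 TURN [ -0.1  -0.3 -16.8] SHIFT [ 33.8 234.5 -82. ] j [-0.26  0.4   0.1   2.12 -0.07  0.63  1.27]
```

drive_tool([
  [[0,0,0],[0,0,-60],80],
  [[0,0,-5],[5,30,-82],80],
  [[0,0,-10],[12,85,-82],80],
  [[0,0,-16.8],[20,140,-82],80],
  [[0,0,-16.8],[28,190,-82],80],
  [[0,0,-16.8],[34,234,-82],80],
  [[0,0,-16.8],[34,234,-82],80],
  [[0,0,-16.8],[34,234,-82],80],
  [[0,0,-16.8],[34,234,-82],80],
])

```text
clock: 17.38
eef_pos: [482.4, 265.2, 151.8]
tcp_rot: [0.151, -3.138, 0.001]
force: [0.0, -0.4, -0.1]
finger_gap: 0.803
finger_force: 0.0
```

Run:
```python
from h import *
snap('wrist','w8');snap('top','t8')
rects('w8',5,15,300)
rects('t8',54,62,60)
rel(481,267,2,95.6)
```

```text
[85.  2.] 672 h 13.2 c [322.2  69. ] [ 4.1 96.5] 5.0 box [ 20   0 127   7]
[219.  19.] 517 h 13.3 c [322.9 170.9] [14.5 99.9] 11.0 box [151   0 131  24]
[614. 175.] 812 h 9.8 c [416.8 516.3] [93.3 47.2] 18.6 box [584 123  56 107]
[326. 214.] 5859 h 9.6 c [474.7 270.4] [145.2  40.1] 5.6 box [303 138  47 161]
[161. 214.] 504 h 10.0 c [484.4 124.4] [13.  97.7] 86.2 box [150 161  24 108]
[324. 227.] 968 h 57.3 c [609.4   3.6] [177.8  44.5] 78.4 box [291 212  67  29]
[314. 278.] 230 h 57.1 c [470.7  29.8] [45.6 39.6] 79.4 box [304 270  20  18]
clk 17.48 pos [482.4 265.5 151.8] tooly 95.5 gap 0.802 TURN [-0.   0.  -0.1] SHIFT [  1.3   1.7 149.8] j [-0.59  0.39 -0.01  1.85  0.01  0.9   1.06]
```

View pics/w8.png

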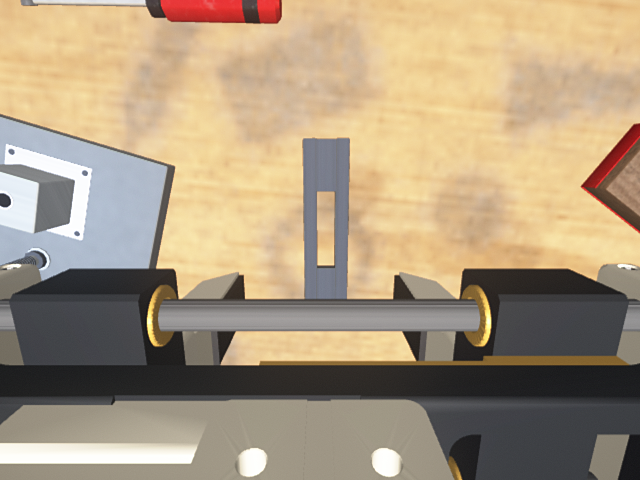

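The strap lies at columns 303–350 with its slot at rows 191–267. Its centre works out at (482,271), yaw 5.6°; the block on the pad sits at (470.7,29.8).

drive_tool([
  [[0,0,0],[0,5.6,60],80],
  [[0,0,0],[0,5.6,110],80],
  [[0,0,0],[0,5.6,138],80],
  [[0,0,0],[0,5.6,150],80],
  [[0,0,0],[0,5.6,150],60],
  [[0,0,0],[0,5.6,150],35],
  [[0,0,0],[0,5.6,150],35],
  [[0,0,0],[0,5.6,150],35],
  [[0,0,0],[0,5.6,150],35],
  [[0,0,0],[0,5.6,150],35],
])

```text
clock: 18.73
eef_pos: [481.9, 272.3, 2.2]
tcp_rot: [-0.154, 3.137, 0.0]
force: [-0.2, -1.0, 7.1]
finger_gap: 0.43
finger_force: 30.0
```

Run:
```python
from h import *
rel(529.5,19.4,150,78.8)
```

```text
clk 18.73 pos [481.9 272.3   2.2] tooly 95.6 gap 0.43 TURN [ 0.   0.  16.8] SHIFT [ -22.6 -256.3 -147.8] j [-0.6   0.6  -0.02  1.96  0.02  0.58  1.04]
```

drive_tool([
  [[0,0,0],[0,0,-50],35],
  [[0,0,0],[0,0,-100],35],
  [[0,0,5],[-3,-35,-135],35],
  [[0,0,11],[-8,-90,-148],35],
  [[0,0,16.8],[-13,-145,-148],35],
  [[0,0,16.8],[-18,-200,-148],35],
  [[0,0,16.8],[-22.6,-240,-148],35],
  [[0,0,16.8],[-22.6,-256,-148],35],
  [[0,0,16.8],[-22.6,-256,-148],35],
  [[0,0,16.8],[-22.6,-256,-148],35],
])

```text
clock: 19.98
eef_pos: [528.9, 21.8, 149.5]
tcp_rot: [-0.302, -3.126, -0.001]
force: [0.8, 0.5, -3.7]
finger_gap: 0.435
finger_force: 30.0
```

Run:
```python
from h import *
snap('wrist','w9')
rects('w9',150,172,300)
rel(529.5,19.4,100,78.8)
```

```text
[318. 203.] 14763 h 157.0 c [490.5  29.4] [71.4 82.3] 79.0 box [239 118 160 181]
[318. 347.] 1649 h 156.7 c [554.6  16.9] [40.1 18.7] 79.0 box [278 331  82  30]
clk 20.02 pos [529.   21.8 149.6] tooly 79.0 gap 0.43 TURN [ 0.  -0.   0.2] SHIFT [-1.  -2.3 49.6] j [-0.23  0.36  0.12  1.91 -0.06  0.87  1.29]
```

View pics/w9.png

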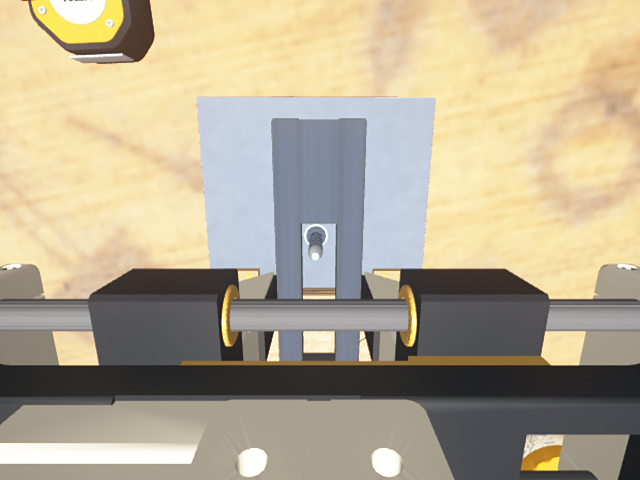

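Stud tip at (316,256) and nut at (316,235) show through the slot (columns 302–336). The strap is about 2.3 mm off laterally, so I'll correct that and come down to just above the stud.

drive_tool([
  [[0,0,0.2],[-1,-2.3,20],35],
  [[0,0,0.2],[-1,-2.3,40],35],
  [[0,0,0.2],[-1,-2.3,53],35],
  [[0,0,0.2],[-1,-2.3,53],35],
  [[0,0,0.2],[-1,-2.3,53],35],
])

```text
clock: 20.65
eef_pos: [530.2, 17.7, 97.3]
tcp_rot: [0.31, 3.125, 0.0]
force: [0.5, -0.6, -3.2]
finger_gap: 0.43
finger_force: 30.0
```

Run:
```python
from h import *
snap('wrist','w10')
rel(529.5,19.4,60.3,78.8)
P,p=cloud('w10')
# stud tip & strap edges from depth at several rows
im=cv2.imread('pics/w10.png');cv2.imwrite('pics/c10.png',cv2.resize(im[90:370,210:430],None,fx=2.1,fy=2.1))
```

```text
clk 20.7 pos [530.4  17.6  97.4] tooly 78.7 gap 0.427 TURN [ 0.   0.1 -0.1] SHIFT [ 1.3  1.6 37.1] j [-0.22  0.43  0.11  1.96 -0.07  0.75  1.31]
```

View pics/c10.png

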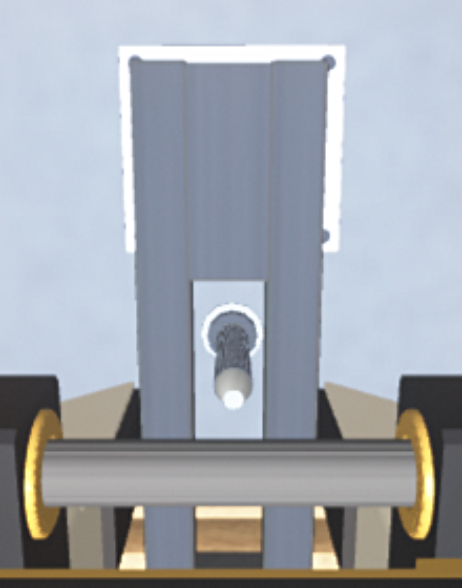

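The stud tip at crop (232,398) is about 1 mm right of the slot centre. I'll correct by +1.2 mm and lower.

drive_tool([
  [[0,0,0],[1,1.2,0],35],
  [[0,0,0],[1,1.2,8],35],
  [[0,0,0],[1,1.2,18],35],
  [[0,0,0],[1,1.2,27],35],
  [[0,0,0],[1,1.2,33],35],
  [[0,0,0],[1,1.2,36],35],
  [[0,0,0],[1,1.2,36],35],
])

```text
clock: 21.58
eef_pos: [529.1, 18.7, 60.7]
tcp_rot: [-0.311, -3.126, 0.0]
force: [0.9, 0.7, -4.2]
finger_gap: 0.433
finger_force: 30.0
```

Run:
```python
from h import *
rel(529.5,19.4,60.3,78.8);print(env.observe()['force'])
```

```text
clk 21.57 pos [529.1  18.7  60.7] tooly 78.6 gap 0.433 TURN [-0.  -0.  -0.2] SHIFT [-0.3  0.8  0.4] j [-0.21  0.49  0.1   1.99 -0.08  0.67  1.31]
[ 0.92765998  0.74250865 -4.23909119]
```

Weight is still on the gripper, about 0.5 mm above contact. I'll settle it, release and rise.

drive_tool([
  [[0,0,0],[0,0.5,1],35],
  [[0,0,0],[0,0.5,1],35],
  [[0,0,0],[0,0.5,1],60],
  [[0,0,0],[0,0.5,1],60],
  [[0,0,0],[0,0.5,1],60],
  [[0,0,0],[0,0.5,-40],60],
  [[0,0,0],[0,0.5,-90],60],
  [[0,0,0],[0,0.5,-90],60],
])

```text
clock: 22.58
eef_pos: [531.7, 19.5, 154.3]
tcp_rot: [0.31, 3.119, 0.003]
force: [0.1, 0.0, -0.4]
finger_gap: 0.6
finger_force: 0.0
```

Run:
```python
from h import *
snap('wrist','w11')
rects('w11',64,75,300)
rel(487,-388,150,-30)
```

```text
[317. 205.] 7428 h 67.6 c [512.   22.6] [ 40.1 124.6] 78.6 box [288 129  59 170]
[317. 335.] 422 h 67.5 c [603.2   4.2] [39.9  8.5] 78.7 box [292 331  51   9]
clk 22.62 pos [530.4  19.4 152.3] tooly 78.6 gap 0.596 TURN [3.000e-01 1.000e-01 1.086e+02] SHIFT [ -37.7 -408.     1.8] j [-0.23  0.36  0.12  1.91 -0.06  0.88  1.29]
```

drive_tool([
  [[0,0,10],[-5,-50,-10],60],
  [[0,0,20],[-10,-105,-10],60],
  [[0,0,30],[-15,-160,-10],60],
  [[0,0,40],[-20,-215,-10],60],
  [[0,0,48.6],[-25,-270,-10],60],
  [[0,0,48.6],[-30,-325,-10],60],
  [[0,0,48.6],[-35,-375,-5],60],
  [[0,0,48.6],[-37.7,-408,2],60],
  [[0,0,48.6],[-37.7,-408,2],60],
  [[0,0,48.6],[-37.7,-408,2],60],
])

```text
clock: 23.88
eef_pos: [485.6, -387.0, 147.5]
tcp_rot: [-1.568, -2.72, -0.001]
force: [-0.3, 0.7, 0.5]
finger_gap: 0.602
finger_force: 0.0
```

Run:
```python
from h import *
snap('wrist','w12')
rects('w12',4.5,12,200)
rel(487,-388,2,30)
```

```text
[166. 184.] 1724 h 5.9 c [ 350.7 -418.5] [32.  49.9] 72.2 box [134 153  65  66]
[542. 190.] 427 h 8.1 c [ 634.3 -260.4] [25.4 69.3] 18.2 box [516 155  57  79]
[319. 233.] 842 h 7.5 c [ 486.9 -387.7] [32.3 32.9] 30.8 box [301 215  37  37]
[ 57. 266.] 233 h 6.2 c [ 296.2 -537.1] [31.9 14.7] 65.7 box [ 41 255  33  23]
clk 23.93 pos [ 486.  -386.6  147.9] tooly 30.1 gap 0.602 TURN [-0.  -0.1  0.1] SHIFT [ -1.9   0.2 145.9] j [ 0.31  0.52  0.4   1.7  -0.24  0.97  1.33]
```

View pics/w12.png

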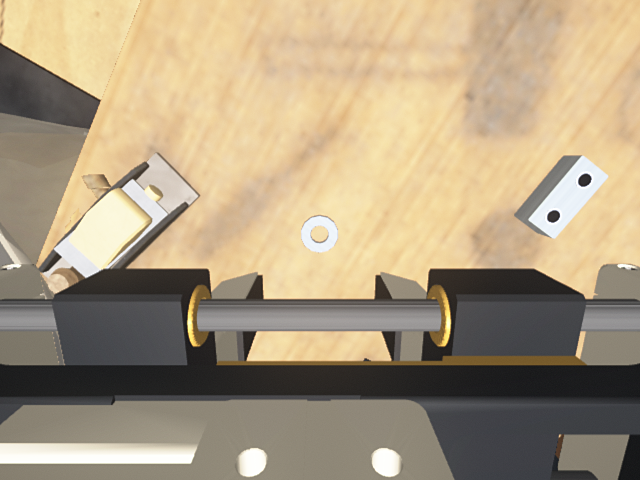

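The washer is at (319,233), centred between the fingers at about (486.9,-387.7). Gripping.

drive_tool([
  [[0,0,0],[-1.4,0.2,60],60],
  [[0,0,0],[-1.4,0.2,110],60],
  [[0,0,0],[-1.4,0.2,136],60],
  [[0,0,0],[-1.4,0.2,146],60],
  [[0,0,0],[-1.4,0.2,146],60],
  [[0,0,0],[-1.4,0.2,146],28],
  [[0,0,0],[-1.4,0.2,146],28],
  [[0,0,0],[-1.4,0.2,146],28],
  [[0,0,0],[-1.4,0.2,146],28],
])

```text
clock: 25.05
eef_pos: [487.1, -389.6, 3.6]
tcp_rot: [1.569, 2.72, 0.0]
force: [-0.3, 1.0, 5.5]
finger_gap: 0.346
finger_force: 30.0
```

Run:
```python
from h import *
rel(529.5,19.4,150,78.8)
```

```text
clk 25.05 pos [ 487.1 -389.6    3.6] tooly 30.0 gap 0.346 TURN [  0.    0.1 -48.8] SHIFT [ 332.7  241.6 -146.6] j [ 0.37  0.7   0.32  1.8  -0.33  0.7   1.4 ]
```

drive_tool([
  [[0,0,0],[0,0,-50],28],
  [[0,0,0],[0,0,-100],28],
  [[0,0,0],[0,0,-140],28],
  [[0,0,0],[0,0,-140],28],
])

```text
clock: 25.55
eef_pos: [488.1, -390.9, 146.3]
tcp_rot: [1.567, 2.716, -0.0]
force: [0.2, 0.2, -0.7]
finger_gap: 0.346
finger_force: 30.0
```

Run:
```python
from h import *
snap('wrist','w13');snap('wrist','w13')
rects('w13',142,156,100)
rel(529.5,19.4,150,78.8)
im=cv2.imread('pics/w13.png');cv2.imwrite('pics/c13.png',cv2.resize(im[220:370,220:420],None,fx=3,fy=3))
```

```text
[319. 278.] 2234 h 148.1 c [ 483.9 -382.8] [60.  21.6] 31.0 box [253 256 132  43]
clk 25.65 pos [ 486.6 -389.1  142.7] tooly 30.0 gap 0.343 TURN [  0.    0.  -48.8] SHIFT [332.1 241.7  -7.2] j [ 0.32  0.53  0.41  1.7  -0.24  0.96  1.34]
```

View pics/c13.png

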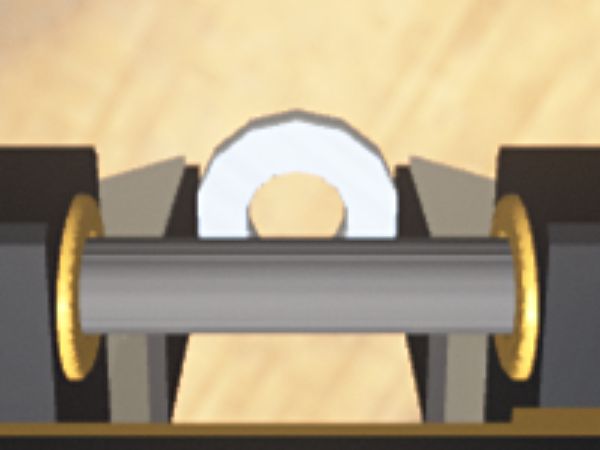

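The washer is held level; its bore is at crop (297,~215) and its facets explain the smaller gap. I'll check where its centre lies relative to the TCP.

Run:
```python
from h import *
P,p=cloud('w13');s=env.observe();R=Ro.from_rotvec(s['tcp_rot']).as_matrix();o=s['eef_pos']
Z=P[...,2];m=np.zeros(Z.shape,bool);m[255:299,285:353]=1;m&=abs(Z-148)<4
q=(P[m]-o)@R
print('tool x max',np.percentile(q[:,0],[95,99,100]),'y range',np.percentile(q[:,1],[0.5,99.5]),'z',np.percentile(q[:,2],[5,50,95]))
top=onplane('w13',[[319,259.8],[319,277.3]],148.1);print((top-o)@R,'minus 17 / 8 in x')
```

```text
tool x max [16.01746485 16.96868048 17.63505207] y range [-14.92089933  16.80788236] z [-6.48900736 -5.27820917 -2.98524534]
[[17.12279881  1.17416538 -5.38602175]
 [ 8.42194506  1.17497114 -5.38513543]] minus 17 / 8 in x
```

drive_tool([
  [[0,0,-5],[35,25,-7],28],
  [[0,0,-12],[80,58,-7],28],
  [[0,0,-20],[125,91,-7],28],
  [[0,0,-29],[170,124,-7],28],
  [[0,0,-38],[215,157,-7],28],
  [[0,0,-48.8],[260,190,-7],28],
  [[0,0,-48.8],[305,222,-7],28],
  [[0,0,-48.8],[332,242,-7],28],
  [[0,0,-48.8],[332,242,10],28],
  [[0,0,-48.8],[332,242,30],28],
])

```text
clock: 26.9
eef_pos: [529.0, 20.0, 111.0]
tcp_rot: [-0.303, -3.125, 0.0]
force: [-0.2, -0.6, -0.4]
finger_gap: 0.347
finger_force: 30.0
```

drive_tool([
  [[0,0,0],[0,0,0],28],
  [[0,0,0],[0,0,0],28],
])

```text
clock: 27.15
eef_pos: [529.7, 19.0, 112.5]
tcp_rot: [-0.306, -3.126, 0.0]
force: [0.3, -0.6, -0.6]
finger_gap: 0.344
finger_force: 30.0
```

Run:
```python
from h import *
rel(529.5,19.4,97,78.8)
```

```text
clk 27.15 pos [529.7  19.  112.5] tooly 78.8 gap 0.344 TURN [-0.  -0.1  0. ] SHIFT [ 0.3  0.3 15.5] j [-0.23  0.41  0.12  1.94 -0.07  0.79  1.31]
```

drive_tool([
  [[0,0,0],[0.3,0.3,10],28],
  [[0,0,0],[0.3,0.3,19],28],
  [[0,0,0],[0.3,0.3,19],28],
  [[0,0,0],[0.3,0.3,19],28],
])

```text
clock: 27.65
eef_pos: [529.7, 19.6, 93.8]
tcp_rot: [-0.305, -3.127, -0.0]
force: [0.7, 1.0, -0.2]
finger_gap: 0.346
finger_force: 30.0
```

Run:
```python
from h import *
snap('wrist','w14')
rel(529.5,19.4,72,78.8)
im=cv2.imread('pics/w14.png');cv2.imwrite('pics/c14.png',cv2.resize(im[220:370,220:420],None,fx=3,fy=3))
```

```text
clk 27.7 pos [529.8  19.6  93.9] tooly 78.8 gap 0.348 TURN [0. 0. 0.] SHIFT [ 0.3 -0.2 21.9] j [-0.22  0.44  0.11  1.96 -0.07  0.75  1.31]
```

View pics/c14.png

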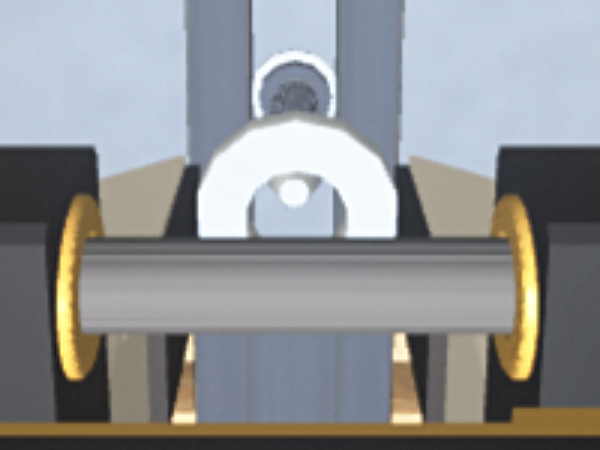

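The stud tip at crop (294,192) shows inside the bore (columns 248–346) and is centred sideways. Lowering.

drive_tool([
  [[0,0,0],[0.3,-0.3,6],28],
  [[0,0,0],[0.3,-0.3,12],28],
  [[0,0,0],[0.3,-0.3,18],28],
  [[0,0,0],[0.3,-0.3,21],28],
  [[0,0,0],[0.3,-0.3,21],28],
])

```text
clock: 28.32
eef_pos: [529.2, 19.3, 72.4]
tcp_rot: [-0.305, -3.126, 0.0]
force: [-0.3, -0.7, -0.7]
finger_gap: 0.346
finger_force: 30.0
```

Run:
```python
from h import *
rel(529.5,19.4,72,78.8)
```

```text
clk 28.32 pos [529.2  19.3  72.4] tooly 78.8 gap 0.346 TURN [-0. -0.  0.] SHIFT [-0.3  0.2  0.4] j [-0.22  0.47  0.11  1.98 -0.08  0.7   1.31]
```

drive_tool([
  [[0,0,0],[0,0,0],50],
  [[0,0,0],[0,0,0],55],
  [[0,0,0],[0,0,0],55],
  [[0,0,0],[0,0,-40],55],
  [[0,0,0],[0,0,-90],55],
  [[0,0,0],[30,60,-90],55],
  [[0,0,0],[50,100,-90],55],
  [[0,0,0],[50,100,-90],55],
  [[0,0,0],[50,100,-90],55],
])

```text
clock: 29.45
eef_pos: [499.7, 126.7, 162.8]
tcp_rot: [0.305, 3.126, -0.001]
force: [0.4, -0.2, -0.3]
finger_gap: 0.55
finger_force: 0.0
```

Run:
```python
from h import *
snap('top','t15')
rects('t15',64,71,20);rects('t15',71.5,79,8);rects('t15',54,62,20);rects('t15',20,26,60)
snap('wrist','w15');rects('w15',71.5,79,50)
im=cv2.imread('pics/t15.png');cv2.imwrite('pics/c15.png',cv2.resize(im[190:310,270:370],None,fx=5,fy=5,interpolation=cv2.INTER_CUBIC))
```

```text
[ 69. 138.] 24 h 67.8 c [843.5 698.8] [62.3  2.5] 89.0 box [ 58 137  23   2]
[313. 141.] 24 h 66.9 c [843.4  36.1] [ 2.8 54.7] 1.1 box [303 140  21   2]
[322. 239.] 298 h 67.3 c [568.9   9.8] [39.7 77.6] 78.8 box [312 226  20  31]
[316. 274.] 222 h 67.0 c [489.6  22.2] [32.9 81.6] 78.5 box [308 257  18  31]
[518. 400.] 20 h 66.8 c [ 161.3 -501.7] [ 3.8 28.6] 76.3 box [517 395   4  12]
[ 54. 137.] 11 h 76.1 c [843.3 735. ] [29.   1.7] 87.8 box [ 49 137  11   1]
[125. 138.] 8 h 73.8 c [843.8 544.6] [17.   1.6] 88.8 box [122 137   7   2]
[149. 138.] 36 h 75.7 c [843.9 480.6] [ 3.6 88.5] 0.1 box [132 137  34   3]
[204. 139.] 8 h 74.3 c [843.5 329.3] [ 1.8 13.3] 1.5 box [202 138   6   2]
[241. 139.] 17 h 75.4 c [842.5 231.4] [ 2.8 40.5] 0.4 box [233 139  16   2]
[328. 140.] 30 h 75.9 c [842.7  -3.5] [ 3.3 73.1] 0.5 box [314 140  28   2]
[379. 141.] 12 h 74.5 c [ 842.6 -143.2] [21.2  2.6] 87.8 box [375 140   9   2]
[399. 141.] 11 h 72.8 c [ 842.9 -197.7] [ 1.8 28.2] 1.6 box [394 141  11   1]
[462. 143.] 8 h 72.9 c [ 840.  -369.5] [16.5  1.3] 87.5 box [459 142   7   2]
[473. 143.] 15 h 73.9
[... 1536 characters left out ...]
. 140.] 30 h 58.2 c [843.7 470.6] [75.   2.7] 89.2 box [141 139  28   3]
[179. 140.] 23 h 60.0 c [843.4 403.5] [50.4  3.2] 88.9 box [170 140  19   2]
[324. 142.] 28 h 57.6 c [843.6   7.4] [68.8  3.2] 89.1 box [311 141  26   3]
[324. 226.] 859 h 57.2 c [609.4   3.6] [177.1  44.5] 78.7 box [291 212  67  30]
[528. 365.] 26 h 58.0 c [ 249.8 -535.1] [ 3.5 36.4] 57.2 box [525 359   8  13]
[518. 391.] 20 h 56.8 c [ 182.5 -507.1] [ 4.1 23.5] 74.5 box [517 387   4  10]
[516. 404.] 27 h 57.3 c [ 149.2 -498.9] [ 5.4 37. ] 82.1 box [515 397   4  16]
[329. 433.] 29 h 57.6 c [ 75.2 -15. ] [46.7  4.6] 80.3 box [320 431  19   5]
[418. 216.] 200 h 23.1 c [ 646.5 -257.1] [64.6 29.9] 86.0 box [406 210  24  12]
```

View pics/c15.png

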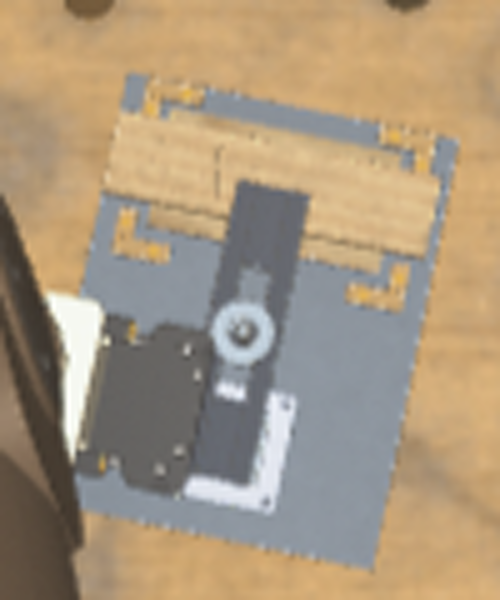

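The strap bridges level, and the washer at crop (243,333) lies round the stud with its top at 75 mm (nominal 76). The gripper is clear, so I'm handing in.

```bash
python3 -c "
from h import *
print(workorder.sign_off())"
```

```text
the job is handed in; nothing more can be done
None
```

The job is handed in after about 30 s of robot time, though sign-off returned no verdict: plywood and beech are in the nest, the tall block is on the pad, the strap sits level over the stud with the washer on it, and the low block, jar and tin were left alone.

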